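Feed the dish carrier into the plate reader with the push stick

TASK

Take the push stick from its rest and, with its toe in the carrier's notch, gently press the dish carrier flat against the steel fence before its nose reaches the bay mouth. Then feed it along the fence with the stick, keeping it pressed there all the way, pushing the sliding plate back until the carrier's nose seats firmly on the two end pins. Lay the stick back in its rest as it was; touch the carrier with nothing but the stick and leave the other things alone.

Things in the scene. Friction and masses are not known exactly. Their poses are not given: they have to be found in the camera images.
- fence: Fixed clamp base of the steel fence; x = feed direction, y = across the deck, z up; origin on the deck top (6 mm above bench) at the bay mouth. The fence bar, x = -230 to 150, 14 thick, 20 high, is set by hand: its straight guiding face, parallel to x and facing +y, stands anywhere from y = 0 to 8 mm. That is not measured: find it by feel. Press the carrier on it with 2 to 6 N; over 15 N is too much.
- reader: The fixed unit with deck, jamb and housing. Origin 6 mm below the fence's, same axes. Deck: x = -230 to 150, y = -38 to 106. Jamb: aluminium bar opposite the fence, 12 thick, 20 high, x = 0 (the bay mouth) to 150, inner face at y = 92: the 80 wide carrier catches on its end unless moved over to the fence. Grey housing, up to 110 high, from x = 150; a lamp on it, 230 high.
- backstop: The fixed end of the bay, same origin and axes as the fence. It carries the sliding plate and, on either side of that (y = 16 and 72), two 10 mm end pins pointing at the carrier. The pins are rigid but set by hand: their tips stand anywhere from x = 104 to 118 mm, not measured: the push rises steeply when the nose meets them. Seat the carrier on them with 10 to 15 N on the backstop.
- plate_face (a point): Middle of the sliding plate's face (plate 36 wide, 32 high). Axes as the fence's. Starts 88 mm inside the mouth, slides back in x against 4 N friction plus 10 N s/m, travels farther than the pins allow, and stays where it is pushed.
- carrier: Loose grey block 110 long (x), 80 wide (y), 44 high, 0.26 to 0.42 kg, clear 60 mm dish fixed on top. Origin: centre of underside. +x = nose (feed direction); its -y side faces the fence. An upright notch, 24 wide, 14 deep, is open to rear (-x) and top. Starts 2 to 20 mm off the fence, a little skewed, nose 50 to 90 mm before the mouth. Keep the stick's load under 25 N; it slides at 1 to 5 N.
- carrier_nose (a point): Lower front corner of the carrier on the fence side (carrier frame 55, -40, 0 mm).
- carrier_tail (a point): Lower rear corner of the carrier on the fence side (carrier frame -55, -40, 0 mm).
- carrier_notch (a point): Middle of the notch's floor (its forward wall), 30 mm above the carrier's underside (carrier frame -41, 14, 30 mm): 14 mm off the carrier's middle, on the side away from the fence. The notch's side walls are 12 mm to either side. Axes as the carrier's.
- stick: White plastic push stick, 205 long, 90 g. Origin: middle of handle, on the axis; x towards the toe, z up as it lies. Handle 70 long, 18 wide (y), 26 high; a 14 x 14 shaft runs forward to x = 117 and a tail back to x = -80. Toe: upright round post, 14 diameter, 24 high, centred at x = 118. Grip the handle from above, across y. It may slip or give a few mm in the fingers under load.
- stick_toe (a point): Foremost point of the toe (stick frame 125, 0, 0 mm).
- rest: Fixed rest: base plate 150 x 50 x 6 with two upright aluminium cradles, 10 thick, at x = -58 and +62, each with a slot 22 wide (y), 12 deep, open at the top, floor at 38 mm, prongs to 50 mm. Origin: on the bench under the place of the stick's origin; x = towards the lying stick's toe, z up. The stick lies with its axis 45 mm above the bench.
- bottle: Bystander: amber jar with white cap, 60 diameter, 80 high, origin centre of its underside.
- dishes: Bystander: stack of four clear dishes, 90 diameter, 60 high, origin centre of its underside.
- tipbox: Bystander: blue box with clear lid, 80 x 120 x 70, origin centre of its underside.
Mind the look-alikes: they are no part of the job. Of the things shaped like the rest, the aluminium one is meant. Leave any turquoise look-alike of the carrier alone.

How it is judged:
On the way, in this order (a step that is already met when the one before it is completed fails the run):
1. the stick is lifted out of its rest (z of stick in the frame of rest above 0.06 m and contact force between stick and the fingers above 1 N), for 0.2 s.
2. the carrier is pressed by the stick against the fence (over 1 N), square to it, its nose still before the bay mouth (x of carrier_nose in the frame of fence below 0 m and contact force between carrier and fence above 1 N and contact force between stick and carrier above 0.5 N and y of each of carrier_nose, carrier_tail in the frame of fence below 0.012 m and angle between the x axis of carrier and the x axis of fence, either way round below 0.03 rad), for 0.2 s.
3. in the front part of the bay the carrier is being fed by the stick and pressed against the fence (over 1 N) (x of carrier_nose in the frame of fence between 0.01 and 0.045 m and contact force between carrier and fence above 1 N and contact force between stick and carrier above 0.5 N and y of each of carrier_nose, carrier_tail in the frame of fence below 0.012 m and angle between the x axis of carrier and the x axis of fence, either way round below 0.03 rad), for 0.2 s.
4. farther in, the carrier is still fed by the stick and pressed against the fence (over 1 N) (x of carrier_nose in the frame of fence between 0.055 and 0.088 m and contact force between carrier and fence above 1 N and contact force between stick and carrier above 0.5 N and y of each of carrier_nose, carrier_tail in the frame of fence below 0.012 m and angle between the x axis of carrier and the x axis of fence, either way round below 0.03 rad), for 0.2 s.
5. the stick seats the carrier firmly: it bears on the backstop with over 8 N (contact force between stick and carrier above 0.5 N and contact force between carrier and backstop above 8 N and x of carrier_nose in the frame of fence above 0.1 m and x of carrier_nose in the frame of plate_face above -0.003 m and y of each of carrier_nose, carrier_tail in the frame of fence below 0.012 m and angle between the x axis of carrier and the x axis of fence, either way round below 0.03 rad), for 0.2 s.
At the end, for the whole second after the job is handed in: The carrier's nose is 100 mm or more into the bay, within 3 mm of the sliding plate's face, square within 0.03 rad, its fence-side corners within 12 mm of the fence's base line; the stick lies still and upright in both slots of its rest, within 16 mm of its place, released (x of carrier_nose in the frame of fence above 0.1 m and x of carrier_nose in the frame of plate_face above -0.003 m and y of each of carrier_nose, carrier_tail in the frame of fence below 0.012 m and angle between the x axis of carrier and the x axis of fence, either way round below 0.03 rad and z of stick in the frame of rest between 0.041 and 0.049 m and horizontal distance between stick and rest below 0.016 m and angle between the x axis of stick and the x axis of rest, either way round below 0.12 rad and angle between stick's own z axis and vertical below 0.15 rad and linear speed of each of stick, carrier below 0.02 m/s); the robot touches nothing.
It fails at once if the stick loads the carrier with over 25 N, or the carrier the fence with over 15 N (contact force between stick and carrier above 25 N or contact force between carrier and fence above 15 N).
It fails at once if the carrier is clear of the fence or skewed (over 0.06 rad) once its nose is in the bay (x of carrier_nose in the frame of fence above 0.006 m and (y of any of carrier_nose, carrier_tail in the frame of fence above 0.013 m or angle between the x axis of carrier and the x axis of fence, either way round above 0.06 rad)).
It fails at once if the fingers or arm touch the carrier (contact force between any of the fingers, the arm and carrier above 0.5 N).
It fails at once if the carrier is tipped (angle between carrier's own z axis and vertical above 0.12 rad).
It fails at once if a bystander is moved (distance of any of bottle, dishes, tipbox from where it was at the start of the episode above 0.015 m).
It also fails if it takes over 72 s, if anything falls off the work surface, if the arm or the gripper's body presses on something with over 40 N, if the wrist force passes 120 N, or if a joint passes its speed limit or range.

ROBOT

A 6-joint arm with a two-finger parallel gripper is mounted at the origin on the work surface. World frame = base frame: x ahead of the robot, y to its left, z up, the work surface at z = 0. Lengths are in m, angles in rad, forces in N, time in s.
With the tool pointing down it reaches from about 0.275 to 0.875 m from the base axis. Payload 12.5 kg.
Tool frame: the origin (TCP) lies on the centre line of the jaws, within the pads' length; the fingertips stand 19 mm ahead of it and the grasp point (between the pads) is the TCP (robot.tip_reach is the distance from the TCP to the fingertips, in m); x points along the fingers, y is the direction in which the jaws open and shut, and the axes are right-handed (so a half turn about x gives the same grasp; the last joint's range is limited). The gripper opens to 85 mm and grips with 20 to 120 N. Pads are 22 mm wide; open, the fingers measure 114 mm over their backs; the gripper's body (76 mm by 85 mm) begins 54 mm behind the grasp point. The pads swing forward as they close: fully open they stand 13 mm farther back than shut.
Start: joints at [1.244, 0.351, 1.652, -0, 1.139, -0.085], TCP at [0.132, 0.534, 0.25] pointing down, gripper open.
Joint ranges: [-2.75, 2.75], [-0.79, 2.1], [0.01, 2.65], [-1.57, 4.71], [0.07, 3.14], [-2.87, 2.87]. Speed limits (rad/s): [2.22, 2.22, 2.79, 3.14, 3.14, 3.14].

INTERFACE

Orientations are given as [roll, pitch, yaw] about the fixed x, y, z axes, in that order (R = Rz(yaw) Ry(pitch) Rx(roll)).
In Python, from station import observe, imaging, robot gives the robot as it stands. The module is installed in compiled form; this text tells all that it offers.
- The arm moves only by the tool jog_arm, never from a script. Its argument "increments" is a list of rows, each an object with "travel": the shift along the tool's x, y, z in units of 30 cm (1.0 is 30 cm), a list of three; "angular": the turn, a rotation vector about the tool's x, y, z in units of pi/2 rad (1.0 is pi/2 rad), a list of three. In form: [{"travel": [dx, dy, dz], "angular": [rx, ry, rz]}, ...]. A call has exactly 8 rows; each row is the pose to reach, as a shift and turn from the pose commanded when the call began, along the tool's axes at that moment; what a row does not reach only later rows make up. A row lasts 1/12 s, in which the tool goes at most 41.7 mm and 7.16 degrees, less where a joint would pass 70% of its speed; a pose out of reach is approached as far as the arm can. A call with a number of a shift or a turn outside -1 to 1 is refused whole. A call with a gripper value outside its range is refused whole. "grip" is the opening, from -1 (shut) to 1 (fully open), set as the call begins (left out, the last holds). The fingers move at their own pace and stop on an object; the grip force is fixed at half the most. Time passes only in rows, so rows that repeat a pose let the fingers close, or fill a call up. It gives the time, the measured TCP pose, the force and the opening at its end, in the units of the state.
- observe(): the state, without advancing time (a new reading comes with each control period).
- imaging.snapshot(name): name is "side" or "top" or "wrist"; returns (picture, depth): 480x640x3 uint8, red, green, blue; 480x640 float32, m along the optical axis (not along the pixel's ray), 0 where there is no reading.
- imaging.calibration(name): a dict with "intrinsics" (3x3 intrinsics, pixels), "world_from_camera" (4x4, takes a point from camera to world coordinates). Camera axes: x right, y up, looking along -z (the intrinsics and any distortion apply to the point x, -y, -z); pixel columns grow to the right and rows downward; lengths in m; the calibration is good to about 2 mm. A picture is of the moment at which its call begins: read the wrist's pose just before it. calibration takes no time and is no camera call; for the wrist camera it gives the pose at the moment of the call.
- robot.sign_off(): hands the job in, once; it reports no verdict.
The state is a dict: "time": time; "qpos": joint angles; "joint_velocities": joint speeds; "joint_torque": joint torques, N m; "ee_pos": TCP position; "eef_rot": TCP orientation; "contact_force": force on the tool from outside, world axes, zero at the start; "torque": the same for the moment, N m; "opening": opening from 0.0 (shut) to 1.0 (fully open).
Only numpy, scipy, OpenCV 4.12 (cv2) and the standard library are available. Lean on these libraries where they do the work, as an engineer would, in place of code of your own. Each camera call takes 0.05 s, during which the arm holds its last target. There are 200 camera calls.

## Working session

There is one attempt and no reset: what is moved stays moved. The work goes in short steps, Python scripts to look and compute and a tool call to move; the robot and the scene stay as the last step left them, time stands still between calls to the robot, and variables do not carry over. Pictures are saved under pics/ and viewed, about 8 in all and at most 12, crops included, and the job is handed in when it is done.

Besides the shell and the picture viewer there is one more tool, called after ">>>" as name([rows], argument=value, ...), one row to a line, values as JSON. jog_arm: Moves the arm, as the interface text tells. Its arguments: {"type":"object","properties":{"increments":{"type":"array"},"grip":{"type":"number"}},"required":["increments"]}

```bash
mkdir -p pics; cat > h.py <<'E'
import numpy as np, cv2
from station import observe, imaging, robot
def snap(n,f=None):
    c=imaging.calibration(n); p,d=imaging.snapshot(n)
    if f: cv2.imwrite('pics/'+f,p[:,:,::-1])
    return p,d,c
def ray(c,u,v):
    K=np.array(c['intrinsics']);T=np.array(c['world_from_camera'])
    r=np.array([(u-K[0,2])/K[0,0],-(v-K[1,2])/K[1,1],-1.])
    return T[:3,3],T[:3,:3]@r
def onz(c,u,v,z):
    o,d=ray(c,u,v); return o+d*(z-o[2])/d[2]
def pt(c,d,u,v):
    o,r=ray(c,u,v); return o+r*d[int(v),int(u)]
def cloud(c,d):
    K=np.array(c['intrinsics']);T=np.array(c['world_from_camera'])
    v,u=np.mgrid[:480,:640]
    P=np.stack([(u-K[0,2])/K[0,0]*d,-(v-K[1,2])/K[1,1]*d,-d],-1)
    return P@T[:3,:3].T+T[:3,3]
E
python3 - <<'E'
from h import *
for n in('top','side'):
    p,d,c=snap(n,n+'0.png'); np.savez('pics/'+n+'0.npz',p=p,d=d,K=c['intrinsics'],T=c['world_from_camera'])
    print(c); 
print(observe())
E
```

```text
{'intrinsics': array([[501.52646602,   0.        , 322.34042773],
       [  0.        , 501.52646602, 243.62350534],
       [  0.        ,   0.        ,   1.        ]]), 'world_from_camera': array([[ 2.82664738e-02,  9.97780772e-01, -6.02871304e-02,
         4.52968176e-01],
       [-9.99597049e-01,  2.83716407e-02,  8.88974014e-04,
         3.65681969e-02],
       [ 2.59744598e-03,  6.02377095e-02,  9.98180681e-01,
         1.07262344e+00],
       [ 0.00000000e+00,  0.00000000e+00,  0.00000000e+00,
         1.00000000e+00]])}
{'intrinsics': array([[470.25834065,   0.        , 321.80500274],
       [  0.        , 470.25834065, 242.14411452],
       [  0.        ,   0.        ,   1.        ]]), 'world_from_camera': array([[ 0.78653264,  0.47750497, -0.39160618,  0.06284862],
       [-0.61754552,  0.61019997, -0.49627969, -0.51248147],
       [ 0.00198206,  0.63217481,  0.77482325,  0.92005923],
       [ 0.        ,  0.        ,  0.        ,  1.        ]])}
{'time': 0.1, 'qpos': array([ 1.24441920e+00,  3.51168011e-01,  1.65236044e+00, -5.59760778e-05,
        1.13911610e+00, -8.45703024e-02]), 'joint_velocities': array([ 0.00026476, -0.00107101, -0.00149545,  0.00025279,  0.00033018,
        0.00028209]), 'joint_torque': array([ 3.22244205e-04, -5.06827891e+01, -2.91871262e+01, -4.34780839e-05,
        2.60139263e-03, -3.15607807e-08]), 'ee_pos': array([0.1315818 , 0.53373642, 0.24981998]), 'eef_rot': array([-1.60709477,  1.56974321, -1.84887815]), 'contact_force': array([ 0.8764222 ,  0.3030246 , -0.08968192]), 'torque': array([-0.06785828,  0.01904689,  0.0264299 ]), 'opening': 0.998647665677793}
```

View pics/top0.png

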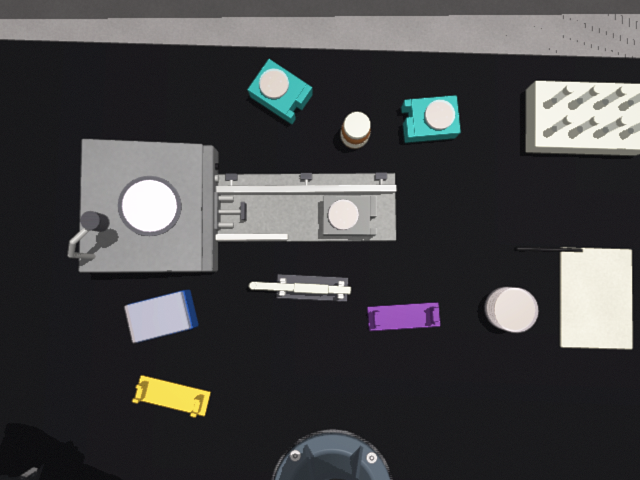

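View pics/side0.png

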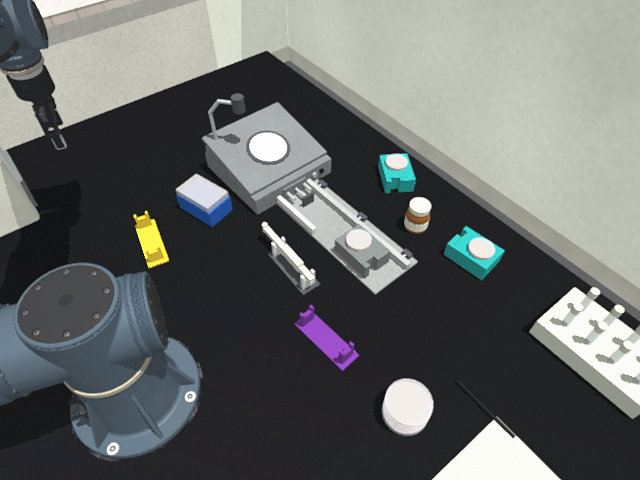

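```bash
python3 - <<'E'
from h import *
z=np.load('pics/top0.npz');p,d=z['p'],z['d'];c=dict(intrinsics=z['K'],world_from_camera=z['T'])
W=cloud(c,d)
big=cv2.resize(p[165:315,205:405],None,fx=4,fy=4,interpolation=cv2.INTER_CUBIC);cv2.imwrite('pics/crop1.png',big[:,:,::-1])
def st(n,m):
    P=W[m]; print(n,m.sum(),np.percentile(P,[1,50,99],axis=0).round(4).tolist())
v,u=np.mgrid[:480,:640]
box=lambda a,b,e,f:(u>=a)&(u<b)&(v>=e)&(v<f)
Z=W[...,2]
st('bench',box(560,600,200,240)&(d>0))
st('deck',box(230,390,200,230)&(Z<.012)&(Z>0))
st('fencebar',box(214,400,180,200)&(Z>.02)&(Z<.032))
st('jamb',box(214,292,230,245)&(Z>.018)&(Z<.034))
st('carr',box(310,382,190,242)&(Z>.043)&(Z<.054))
m=box(240,360,275,305)&(p.min(-1)>200); st('stick',m)
P=W[m];
r=cv2.minAreaRect(np.argwhere(m)[:,::-1].astype(np.float32)); print(r)
for q in cv2.boxPoints(r): print(q,onz(c,*q,.052).round(4))
m=box(310,382,190,242)&(Z>.043)&(Z<.054)
r=cv2.minAreaRect(np.argwhere(m)[:,::-1].astype(np.float32)); print(r)
for q in cv2.boxPoints(r): print(q,onz(c,*q,.05).round(4))
from scipy.spatial.transform import Rotation as R
print(R.from_euler('xyz',[-1.60709477,1.56974321,-1.84887815]).as_matrix().round(3))
E
```

```text
bench 1590 [[0.5434, -0.5589, -0.0057], [0.5856, -0.5169, -0.0013], [0.6284, -0.4745, 0.0032]]
deck 3054 [[0.545, -0.1037, 0.0007], [0.5765, 0.1144, 0.005], [0.6109, 0.2327, 0.0096]]
fencebar 1311 [[0.6047, -0.1124, 0.0206], [0.6316, 0.0819, 0.025], [0.6436, 0.2623, 0.0302]]
jamb 450 [[0.5143, 0.1103, 0.0201], [0.5269, 0.1891, 0.0252], [0.5345, 0.2599, 0.0311]]
carr 1292 [[0.5356, -0.0725, 0.0446], [0.5764, -0.0351, 0.0488], [0.6153, 0.0361, 0.0533]]
stick 760 [[0.4096, -0.019, 0.0366], [0.4249, 0.0722, 0.0527], [0.4403, 0.1772, 0.0613]]
((299.51531982421875, 287.5719909667969), (99.22244262695312, 16.025495529174805), 2.0454084873199463)
[249.64973 293.80893] [0.4086 0.18   0.052 ]
[250.2217  277.79367] [0.441 0.18  0.052]
[349.38092 281.33505] [ 0.4395 -0.0214  0.052 ]
[348.80896 297.3503 ] [ 0.4071 -0.021   0.052 ]
((349.5, 215.0), (38.0, 53.0), 90.0)
[323. 196.] [0.6128 0.0371 0.05  ]
[376. 196.] [ 0.6159 -0.0718  0.05  ]
[376. 234.] [ 0.5376 -0.0735  0.05  ]
[323. 234.] [0.5345 0.0349 0.05  ]
[[-0.     0.239  0.971]
 [-0.001  0.971 -0.239]
 [-1.    -0.001 -0.   ]]
```

View pics/crop1.png

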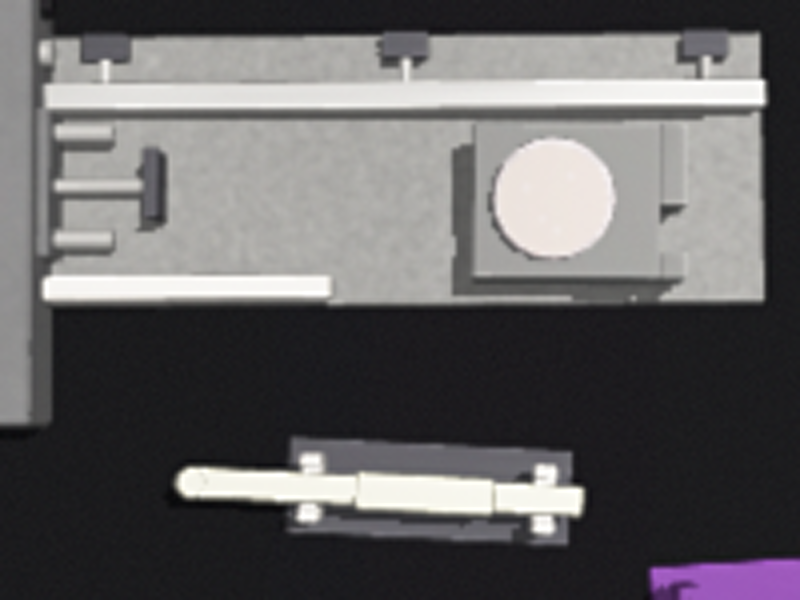

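```bash
python3 - <<'E'
from h import *
z=np.load('pics/top0.npz');c=dict(intrinsics=z['K'],world_from_camera=z['T'])
for n,x,y,h in [('deckR+',762,32,.006),('deckR-',765,301,.006),('jambmouth a',330,276,.026),('jamb mouth b',330,297,.026),('fence end a',766,80,.026),('fence end b',766,105,.026),('fence far face',45,108,.026),('c nose fence',474,123,.05),('c tail fence',685,123,.05),('c tail away',685,280,.05),('c nose away',474,277,.05),('notch floor top a',660,208,.05),('notch floor b',660,254,.05),('plate face',165,170,.038),
 ('toe',175,482,.057),('tail',584,500,.052),('h1',357,472,.058),('h2',357,505,.058),('h3',494,480,.058),('h4',494,514,.058),
 ('r1',290,437,.006),('r2',572,452,.006),('r3',568,546,.006),('r4',288,532,.006)]:
    print(n,onz(c,205+(x-1.5)/4,165+(y-1.5)/4,h).round(4)[:2]*1000)
E
```

```text
deckR+ [ 674.7 -116.5]
deckR- [ 529.9 -120.9]
jambmouth a [535.  109.9]
jamb mouth b [524.  109.5]
fence end a [ 645.1 -116.2]
fence end b [ 631.8 -116.5]
fence far face [619.3 262.5]
c nose fence [614.1  36.9]
c tail fence [617.2 -71.5]
c tail away [536.3 -73.3]
c nose away [534.7  34.6]
notch floor top a [572.9 -59.7]
notch floor b [549.3 -60.2]
plate face [586.8 196.4]
toe [426.2 182.5]
tail [422.8 -24.3]
h1 [433.8  90.8]
h2 [417.3  90.3]
h3 [431.8  21.7]
h4 [414.7  21.2]
r1 [450.4 129.7]
r2 [446.7 -20.1]
r3 [397.  -19.2]
r4 [400.2 129.1]
```

```bash
cat >> h.py <<'E'
from scipy.spatial.transform import Rotation as R
def to(x,y,z,yaw):
    "shift/turn from measured pose to TCP x,y,z(mm), tool y at yaw deg, tool x down"
    s=observe(); A=R.from_euler('xyz',s['eef_rot'])
    a=np.deg2rad(yaw); yv=np.array([np.cos(a),np.sin(a),0]); xv=np.array([0,0,-1.])
    B=R.from_matrix(np.stack([xv,yv,np.cross(xv,yv)],1))
    t=A.inv().apply(np.array([x,y,z])/1000-s['ee_pos'])/.3
    w=(A.inv()*B).as_rotvec()/(np.pi/2)
    print('t',s['time'],'pos',(s['ee_pos']*1000).round(1),'F',s['contact_force'].round(2),'M',s['torque'].round(2),'op',round(s['opening'],3),'yaw',np.rad2deg(np.arctan2(*A.as_matrix()[[1,0],1])).round(2))
    print('travel',t.round(4).tolist(),'angular',w.round(4).tolist())
E
python3 - <<'E'
from h import *
to(424.2,56,150,-1.4)
E
```

```text
t 0.1 pos [131.6 533.7 249.8] F [ 0.88  0.3  -0.09] M [-0.07  0.02  0.03] op 0.999 yaw 76.15
travel [0.3341, -1.3122, 1.3283] angular [0.8616, 0.0004, 0.0006]
```

>>> jog_arm([
  {"travel":[0,-0.08,0.08],"angular":[0.06,0,0]},
  {"travel":[0,-0.17,0.17],"angular":[0.13,0,0]},
  {"travel":[0,-0.26,0.26],"angular":[0.2,0,0]},
  {"travel":[0,-0.35,0.35],"angular":[0.27,0,0]},
  {"travel":[0,-0.44,0.44],"angular":[0.33,0,0]},
  {"travel":[0,-0.53,0.53],"angular":[0.4,0,0]},
  {"travel":[0,-0.62,0.62],"angular":[0.46,0,0]},
  {"travel":[0,-0.7,0.7],"angular":[0.52,0,0]},
], grip=0.2)

```text
time: 0.77
ee_pos: [0.2857, 0.2779, 0.2502]
eef_rot: [-0.709, 1.571, -1.772]
contact_force: [0.9, 0.6, 1.0]
opening: 0.6
```

```bash
python3 - <<'E'
from h import *
to(424.2,56,150,-1.4)
E
```

```text
t 0.7667 pos [285.7 277.9 250.2] F [0.86 0.65 1.03] M [ 0.04 -0.03 -0.01] op 0.6 yaw 29.07
travel [0.3342, 0.0441, 0.8706] angular [0.3386, 0.0001, 0.0001]
```

>>> jog_arm([
  {"travel":[0.03,0.005,0.12],"angular":[0.05,0,0]},
  {"travel":[0.07,0.01,0.24],"angular":[0.1,0,0]},
  {"travel":[0.12,0.017,0.36],"angular":[0.15,0,0]},
  {"travel":[0.17,0.023,0.48],"angular":[0.2,0,0]},
  {"travel":[0.22,0.03,0.6],"angular":[0.25,0,0]},
  {"travel":[0.27,0.036,0.72],"angular":[0.3,0,0]},
  {"travel":[0.32,0.042,0.83],"angular":[0.3386,0,0]},
  {"travel":[0.3342,0.0441,0.8706],"angular":[0.3386,0,0]},
])

```text
time: 1.43
ee_pos: [0.4257, 0.0557, 0.1482]
eef_rot: [-1.304, 1.569, -2.9]
contact_force: [-1.3, -0.2, 0.1]
opening: 0.601
```

```bash
python3 - <<'E'
from h import *
to(424.2,56,45,-1.4)
p,d,c=snap('wrist','w1.png')
print(c)
to(424.2,56,45,-1.4)
E
```

```text
t 1.4333 pos [425.7  55.7 148.2] F [-1.28 -0.24  0.09] M [0.03 0.01 0.06] op 0.601 yaw -1.47
travel [0.3441, -0.0044, -0.001] angular [-0.0008, 0.0003, 0.0011]
{'intrinsics': array([[373.20475402,   0.        , 319.68825247],
       [  0.        , 373.20475402, 242.36986016],
       [  0.        ,   0.        ,   1.        ]]), 'world_from_camera': array([[ 0.99967491,  0.02337279,  0.01018804,  0.42693026],
       [-0.02536605,  0.9521071 ,  0.30471075,  0.13386764],
       [-0.00257817, -0.30487012,  0.95239045,  0.27137463],
       [ 0.        ,  0.        ,  0.        ,  1.        ]])}
t 1.4833 pos [425.9  55.8 148.4] F [-0.18 -0.19 -0.59] M [0.03 0.02 0.01] op 0.604 yaw -1.31
travel [0.3446, -0.0049, -0.0008] angular [0.001, 0.0003, 0.0012]
```

View pics/w1.png

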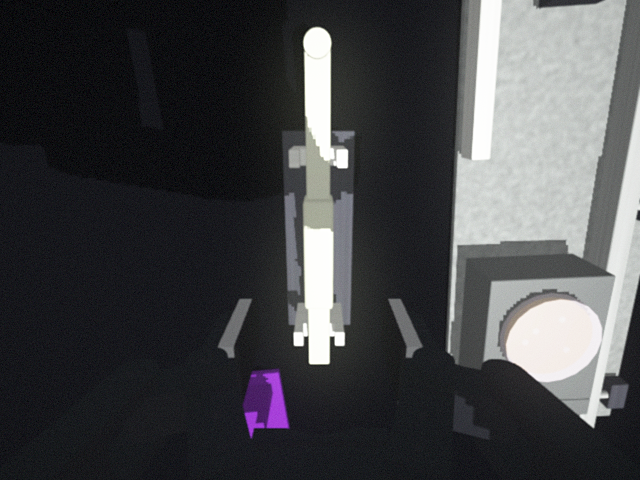

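```bash
python3 - <<'E'
from h import *
c=imaging.calibration('wrist')
for n,u,v,z in [('toe',317,43,.057),('tailL',309,363,.052),('tailR',329,363,.052),('hL',303.5,200,.058),('hR',333,200,.058),('hL2',305,308,.058),('hR2',333,308,.058),('plate tl',283,131,.006),('plate tr',354,131,.006),('jamb mouth L',472,160,.026),('jamb R',491,158,.026)]:
    print(n,(onz(c,u,v,z)*1000).round(1)[:2])
E
```

```text
toe [425.8 173.2]
tailL [415.4 -23.4]
tailR [429.2 -23.7]
hL [416.   91.6]
hR [433.1  91.2]
hL2 [414.5  21.9]
hR2 [432.3  21.6]
plate tl [401.1 129.2]
plate tr [449.5 128.1]
jamb mouth L [523.9 109. ]
jamb R [536.  109.9]
```

>>> jog_arm([
  {"travel":[0.05,-0.006,-0.002],"angular":[-0.002,0,0]},
  {"travel":[0.12,-0.006,-0.002],"angular":[-0.002,0,0]},
  {"travel":[0.19,-0.006,-0.002],"angular":[-0.002,0,0]},
  {"travel":[0.25,-0.006,-0.002],"angular":[-0.002,0,0]},
  {"travel":[0.29,-0.006,-0.002],"angular":[-0.002,0,0]},
  {"travel":[0.32,-0.006,-0.002],"angular":[-0.002,0,0]},
  {"travel":[0.344,-0.006,-0.002],"angular":[-0.002,0,0]},
  {"travel":[0.344,-0.006,-0.002],"angular":[-0.002,0,0]},
])

```text
time: 2.15
ee_pos: [0.4225, 0.0597, 0.0462]
eef_rot: [-1.539, 1.569, -3.126]
contact_force: [-0.4, 1.0, -1.0]
opening: 0.601
```

```bash
python3 - <<'E'
from h import *
to(424,56.5,45,-1.1)
E
```

```text
t 2.15 pos [422.5  59.7  46.2] F [-0.42  1.   -0.98] M [-0.02  0.04  0.01] op 0.601 yaw -0.9
travel [0.0039, 0.0052, 0.0105] angular [0.0023, 0.0, 0.0009]
```

>>> jog_arm([
  {"travel":[0.003,0.005,0.005],"angular":[0,0,0]},
  {"travel":[0.003,0.005,0.005],"angular":[0,0,0]},
  {"travel":[0.003,0.005,0.005],"angular":[0,0,0]},
  {"travel":[0.003,0.005,0.005],"angular":[0,0,0]},
  {"travel":[0.003,0.005,0.005],"angular":[0,0,0]},
  {"travel":[0.003,0.005,0.005],"angular":[0,0,0]},
  {"travel":[0.003,0.005,0.005],"angular":[0,0,0]},
  {"travel":[0.003,0.005,0.005],"angular":[0,0,0]},
], grip=-1)

```text
time: 2.82
ee_pos: [0.425, 0.0577, 0.0467]
eef_rot: [1.633, 1.569, 0.046]
contact_force: [-1.1, -0.2, 6.7]
opening: 0.202
```

```bash
python3 - <<'E'
from h import *
to(424,56.5,120,-1.1)
E
```

```text
t 2.8167 pos [425.   57.7  46.7] F [-1.14 -0.23  6.73] M [-0.05  0.16 -0.15] op 0.202 yaw -0.96
travel [-0.2445, -0.0029, 0.0041] angular [0.0015, -0.0001, -0.0009]
```

>>> jog_arm([
  {"travel":[-0.02,0,0],"angular":[0,0,0]},
  {"travel":[-0.06,0,0],"angular":[0,0,0]},
  {"travel":[-0.11,0,0],"angular":[0,0,0]},
  {"travel":[-0.16,0,0],"angular":[0,0,0]},
  {"travel":[-0.21,0,0],"angular":[0,0,0]},
  {"travel":[-0.26,0,0],"angular":[0,0,0]},
  {"travel":[-0.3,0,0],"angular":[0,0,0]},
  {"travel":[-0.3,0,0],"angular":[0,0,0]},
])

```text
time: 3.48
ee_pos: [0.4255, 0.0578, 0.1382]
eef_rot: [1.608, 1.567, 0.02]
contact_force: [0.5, -0.1, -1.5]
opening: 0.204
```

```bash
python3 - <<'E'
from h import *
to(567.5,-218,140,1.85)
E
```

```text
t 3.4833 pos [425.5  57.8 138.2] F [ 0.53 -0.09 -1.46] M [-0.   -0.05  0.03] op 0.204 yaw -0.95
travel [-0.0042, 0.4886, 0.9113] angular [-0.0311, -0.0, -0.0024]
```

>>> jog_arm([
  {"travel":[0,0.04,0.07],"angular":[0,0,0]},
  {"travel":[0,0.1,0.19],"angular":[-0.005,0,0]},
  {"travel":[0,0.17,0.31],"angular":[-0.01,0,0]},
  {"travel":[0,0.235,0.43],"angular":[-0.015,0,0]},
  {"travel":[0,0.3,0.55],"angular":[-0.02,0,0]},
  {"travel":[0,0.365,0.67],"angular":[-0.025,0,0]},
  {"travel":[0,0.43,0.79],"angular":[-0.031,0,0]},
  {"travel":[0,0.48,0.89],"angular":[-0.031,0,-0.002]},
])

```text
time: 4.15
ee_pos: [0.5646, -0.2142, 0.1353]
eef_rot: [-1.588, 1.568, -3.127]
contact_force: [0.4, 0.1, -0.7]
opening: 0.201
```

```bash
python3 - <<'E'
from h import *
to(567.5,-218,70,1.85)
E
```

```text
t 4.15 pos [ 564.6 -214.2  135.3] F [ 0.4   0.11 -0.73] M [-0.01 -0.04 -0.01] op 0.201 yaw 1.83
travel [0.2175, 0.0099, 0.0131] angular [-0.0002, -0.0, 0.0021]
```

>>> jog_arm([
  {"travel":[0.05,0.009,0.012],"angular":[0,0,0]},
  {"travel":[0.1,0.009,0.012],"angular":[0,0,0]},
  {"travel":[0.15,0.009,0.012],"angular":[0,0,0]},
  {"travel":[0.2,0.009,0.012],"angular":[0,0,0]},
  {"travel":[0.25,0.009,0.012],"angular":[0,0,0]},
  {"travel":[0.29,0.009,0.012],"angular":[0,0,0]},
  {"travel":[0.31,0.009,0.012],"angular":[0,0,0]},
  {"travel":[0.32,0.009,0.012],"angular":[0,0,0]},
])

```text
time: 4.82
ee_pos: [0.5661, -0.2149, 0.0388]
eef_rot: [-1.749, 1.566, 2.995]
contact_force: [-0.2, -0.2, -0.8]
opening: 0.203
```

```bash
python3 - <<'E'
from h import *
p,d,c=snap('wrist','w2.png')
to(567.5,-218,39,1.85)
E
```

```text
t 4.8667 pos [ 566.2 -215.    39. ] F [-0.48  0.43 -1.21] M [0.   0.02 0.  ] op 0.201 yaw 1.84
travel [-0.0001, 0.0039, 0.0103] angular [-0.0001, -0.0004, 0.0027]
```

View pics/w2.png

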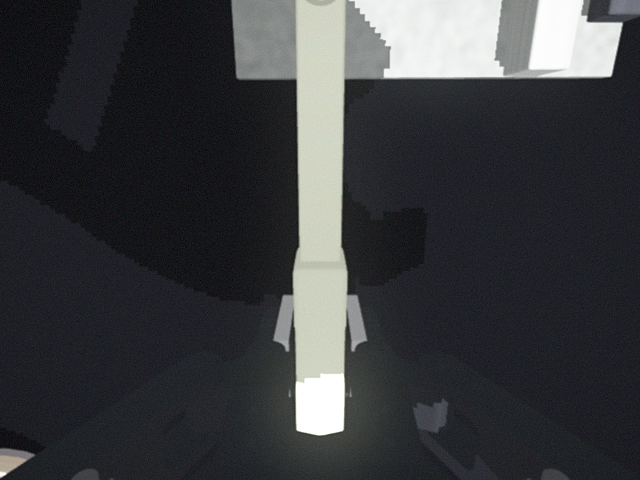

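```bash
python3 - <<'E'
from h import *
p,d,c=snap('top')
cv2.imwrite('pics/t2.png',cv2.resize(p[180:250,310:430],None,fx=6,fy=6,interpolation=cv2.INTER_CUBIC)[:,:,::-1])
E
```

```text
(no output)
```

View pics/t2.png

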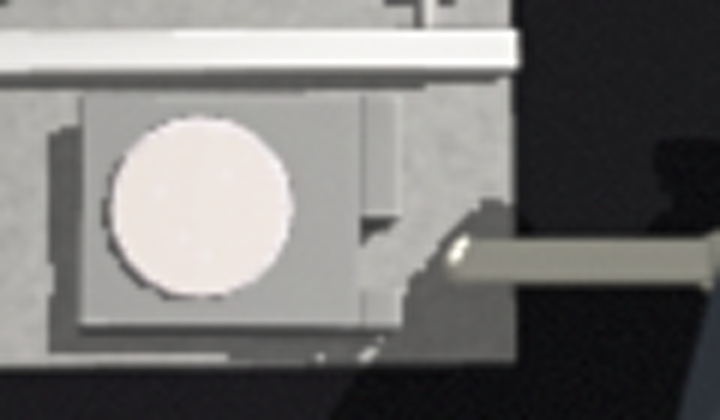

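>>> jog_arm([
  {"travel":[0,0.005,-0.01],"angular":[0,0,0]},
  {"travel":[0,0.01,-0.02],"angular":[0,0,0]},
  {"travel":[0,0.01,-0.03],"angular":[0,0,0]},
  {"travel":[0,0.01,-0.04],"angular":[0,0,0]},
  {"travel":[0,0.01,-0.05],"angular":[0,0,0]},
  {"travel":[0,0.013,-0.06],"angular":[0,0,0]},
  {"travel":[0,0.017,-0.07],"angular":[0,0,0]},
  {"travel":[0,0.017,-0.075],"angular":[0,0,0]},
])

```text
time: 5.58
ee_pos: [0.5712, -0.192, 0.04]
eef_rot: [-1.583, 1.568, -3.121]
contact_force: [-0.1, -0.3, -0.6]
opening: 0.195
```

```bash
cat >> h.py <<'E'
O=np.array([627.,112.8]);fx=np.array([-.0323,.9995]);fy=np.array([-.9995,-.0323])
def st():
    s=observe();A=R.from_euler('xyz',s['eef_rot']);q=s['ee_pos'][:2]*1000-O;F=s['contact_force']
    print('t %.2f tcp_f x %.1f y %.1f z %.1f yaw %.2f | Ff x %.2f y %.2f z %.2f M %s op %.3f'%(s['time'],q@fx,q@fy,s['ee_pos'][2]*1000,np.rad2deg(np.arctan2(*A.as_matrix()[[1,0],1])),F[:2]@fx,F[:2]@fy,F[2],s['torque'].round(2),s['opening']))
E
python3 -c "from h import *;st()"
```

```text
t 5.58 tcp_f x -302.9 y 65.7 z 40.0 yaw 1.86 | Ff x -0.26 y 0.12 z -0.64 M [-0.04  0.02  0.  ] op 0.195
```

>>> jog_arm([
  {"travel":[0,0.004,-0.01],"angular":[0,0,0]},
  {"travel":[0,0.008,-0.02],"angular":[0,0,0]},
  {"travel":[0,0.011,-0.033],"angular":[0,0,0]},
  {"travel":[0,0.015,-0.046],"angular":[0,0,0]},
  {"travel":[0,0.019,-0.06],"angular":[0,0,0]},
  {"travel":[0,0.023,-0.073],"angular":[0,0,0]},
  {"travel":[0,0.027,-0.086],"angular":[0,0,0]},
  {"travel":[0,0.03,-0.1],"angular":[0,0,0]},
])

```text
time: 6.25
ee_pos: [0.5792, -0.1618, 0.0399]
eef_rot: [-1.564, 1.568, -3.103]
contact_force: [-1.5, -1.3, -1.8]
opening: 0.198
```

```bash
cat >> h.py <<'E'
def avg(n=4):
    Fs=[]
    for i in range(n):
        Fs.append(observe()['contact_force']); p,d,c=snap('top')
    st(); F=np.mean(Fs,0); print('avg Ff x %.2f y %.2f z %.2f'%(F[:2]@fx,F[:2]@fy,F[2]))
    return p,d,c
def carr(p,d,c):
    "carrier top outline in fence frame"
    hsv=p.astype(int); W=cloud(c,d); v,u=np.mgrid[:480,:640]
    m=(W[...,2]>.040)&(W[...,2]<.056)&(p.max(-1)<190)&(p.min(-1)>100)&(u>210)&(u<382)&(v>185)&(v<245)
    n,l,s,_=cv2.connectedComponentsWithStats(cv2.morphologyEx(m.astype(np.uint8),cv2.MORPH_OPEN,np.ones((3,3))))
    k=1+s[1:,4].argmax(); g=(p.astype(float).mean(-1))
    cnt=np.argwhere(l==k)[:,::-1].astype(np.float32); r=cv2.minAreaRect(cnt); print('area',s[k,4],r)
    for q in cv2.boxPoints(r):
        w=onz(c,*q,.05)[:2]*1000-O; print('  corner f',(w@fx).round(1),(w@fy).round(1))
E
python3 -c "
from h import *
p,d,c=avg();carr(p,d,c)
cv2.imwrite('pics/t3.png',cv2.resize(p[180:250,280:400],None,fx=6,fy=6,interpolation=cv2.INTER_CUBIC)[:,:,::-1])"
```

```text
t 6.45 tcp_f x -273.0 y 56.9 z 39.9 yaw 1.85 | Ff x -0.19 y 0.21 z -1.41 M [-0.01 -0.04  0.01] op 0.198
avg Ff x -0.19 y 0.70 z -1.35
area 1278 ((346.412109375, 211.33578491210938), (38.56845474243164, 69.05669403076172), 88.40885925292969)
  corner f -51.3 10.4
  corner f -193.3 7.0
  corner f -194.6 86.5
  corner f -53.3 89.9
```

View pics/t3.png

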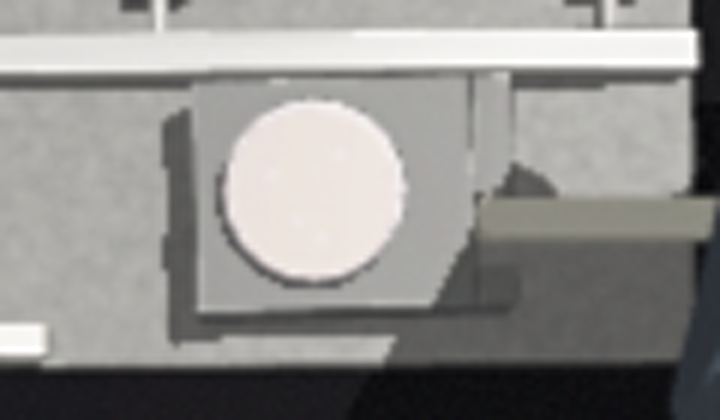

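>>> jog_arm([
  {"travel":[0,0.001,-0.008],"angular":[0,0,0]},
  {"travel":[0,0.002,-0.015],"angular":[0,0,0]},
  {"travel":[0,0.004,-0.022],"angular":[0,0,0]},
  {"travel":[0,0.006,-0.029],"angular":[0,0,0]},
  {"travel":[0,0.008,-0.036],"angular":[0,0,0]},
  {"travel":[0,0.009,-0.042],"angular":[0,0,0]},
  {"travel":[0,0.01,-0.046],"angular":[0,0,0]},
  {"travel":[0,0.011,-0.05],"angular":[0,0,0]},
])

```text
time: 7.12
ee_pos: [0.5818, -0.1469, 0.0399]
eef_rot: [-1.591, 1.568, -3.13]
contact_force: [-0.0, -1.5, -0.6]
opening: 0.2
```

```bash
cat >> h.py <<'E'
def edges(p,d,c):
    "fit carrier's fence-side top edge: per column, gradient along rows between fence shadow and top"
    g=cv2.cvtColor(p,cv2.COLOR_RGB2GRAY).astype(float); W=cloud(c,d)
    m=cv2.medianBlur(((W[...,2]>.040)&(W[...,2]<.058)).astype(np.uint8),3)
    m[:185]=0;m[245:]=0;m[:,:210]=0
    pts=[]
    cols=np.where((m.sum(0)>25))[0]
    for u in cols:
        r=np.where(m[185:205,u])[0]
        if len(r): pts.append((u,185+r[0]))
    pts=np.array(pts,float); 
    w=np.array([onz(c,u,v-.5,.05)[:2]*1000-O for u,v in pts]); X,Y=w@fx,w@fy
    k=np.polyfit(X,Y,1); print('cols',cols.min(),cols.max(),'x_f nose',X.max().round(1),'tail',X.min().round(1),'yf nose %.1f tail %.1f skew %.4f'%(np.polyval(k,X.max()),np.polyval(k,X.min()),k[0]))
E
python3 -c "
from h import *
z=np.load('pics/top0.npz');edges(z['p'],z['d'],dict(intrinsics=z['K'],world_from_camera=z['T']))
p,d,c=avg();edges(p,d,c)"
```

```text
cols 210 375 x_f nose 157.0 tail -182.1 yf nose -2.8 tail 18.3 skew -0.0622
t 7.32 tcp_f x -258.1 y 53.6 z 39.9 yaw 1.84 | Ff x 0.13 y -0.33 z -1.58 M [-0.03 -0.   -0.04] op 0.199
avg Ff x -0.60 y -0.20 z -0.80
cols 210 358 x_f nose 157.0 tail -147.2 yf nose -2.7 tail 7.2 skew -0.0327
```

>>> jog_arm([
  {"travel":[0,0.001,-0.005],"angular":[0,0,0]},
  {"travel":[0,0.002,-0.01],"angular":[0,0,0]},
  {"travel":[0,0.004,-0.015],"angular":[0,0,0]},
  {"travel":[0,0.005,-0.02],"angular":[0,0,0]},
  {"travel":[0,0.007,-0.025],"angular":[0,0,0]},
  {"travel":[0,0.008,-0.03],"angular":[0,0,0]},
  {"travel":[0,0.009,-0.033],"angular":[0,0,0]},
  {"travel":[0,0.01,-0.036],"angular":[0,0,0]},
])

```text
time: 7.98
ee_pos: [0.5841, -0.1362, 0.0397]
eef_rot: [-1.555, 1.567, -3.093]
contact_force: [-3.4, -4.1, 0.4]
opening: 0.2
```

```bash
sed -i 's/m\[:,:210\]=0/m[:,:225]=0/' h.py
python3 -c "
from h import *
z=np.load('pics/top0.npz');edges(z['p'],z['d'],dict(intrinsics=z['K'],world_from_camera=z['T']))
p,d,c=avg();edges(p,d,c)
cv2.imwrite('pics/t4.png',cv2.resize(p[180:250,270:390],None,fx=6,fy=6,interpolation=cv2.INTER_CUBIC)[:,:,::-1])"
```

```text
cols 323 375 x_f nose -75.2 tail -182.1 yf nose 15.9 tail 16.0 skew -0.0003
t 8.18 tcp_f x -247.4 y 50.9 z 39.8 yaw 1.85 | Ff x -2.21 y 3.30 z -0.44 M [-0.26  0.53  0.41] op 0.199
avg Ff x -3.07 y 3.30 z 0.08
cols 300 353 x_f nose -28.0 tail -137.0 yf nose 3.3 tail 3.5 skew -0.0024
```

View pics/t4.png

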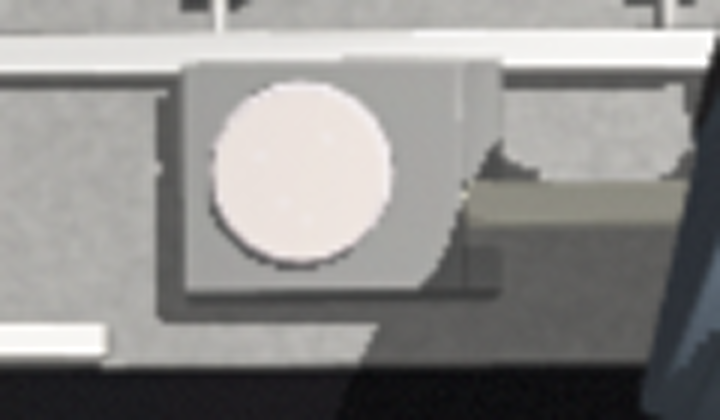

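>>> jog_arm([
  {"travel":[0,0,-0.008],"angular":[0,0,0]},
  {"travel":[0,0,-0.016],"angular":[0,0,0]},
  {"travel":[0,0,-0.024],"angular":[0,0,0]},
  {"travel":[0,0,-0.032],"angular":[0,0,0]},
  {"travel":[0,0,-0.04],"angular":[0,0,0]},
  {"travel":[0,0,-0.048],"angular":[0,0,0]},
  {"travel":[0,0,-0.056],"angular":[0,0,0]},
  {"travel":[0,0,-0.064],"angular":[0,0,0]},
])

```text
time: 8.85
ee_pos: [0.5835, -0.1172, 0.0398]
eef_rot: [-1.502, 1.567, -3.041]
contact_force: [-3.0, -4.4, -2.0]
opening: 0.197
```

```bash
python3 -c "
from h import *
p,d,c=avg();edges(p,d,c)"
```

```text
t 9.05 tcp_f x -228.1 y 50.9 z 39.7 yaw 1.85 | Ff x -1.04 y 4.22 z -0.06 M [-0.19  0.51  0.49] op 0.199
avg Ff x -2.65 y 3.43 z -1.19
cols 291 343 x_f nose -9.5 tail -116.4 yf nose 3.2 tail 3.5 skew -0.0022
```

>>> jog_arm([
  {"travel":[0,0,-0.008],"angular":[0,0,0]},
  {"travel":[0,0,-0.016],"angular":[0,0,0]},
  {"travel":[0,0,-0.024],"angular":[0,0,0]},
  {"travel":[0,0,-0.032],"angular":[0,0,0]},
  {"travel":[0,0,-0.04],"angular":[0,0,0]},
  {"travel":[0,0,-0.048],"angular":[0,0,0]},
  {"travel":[0,0,-0.056],"angular":[0,0,0]},
  {"travel":[0,0,-0.064],"angular":[0,0,0]},
])

```text
time: 9.72
ee_pos: [0.5829, -0.0981, 0.0398]
eef_rot: [-1.473, 1.567, -3.012]
contact_force: [-4.1, -5.5, -0.4]
opening: 0.202
```

```bash
python3 -c "
from h import *
p,d,c=avg();edges(p,d,c)"
```

```text
t 9.92 tcp_f x -209.0 y 50.9 z 39.8 yaw 1.85 | Ff x -1.10 y 4.28 z -0.38 M [-0.2   0.63  0.48] op 0.202
avg Ff x -3.06 y 4.34 z -0.54
cols 282 334 x_f nose 9.0 tail -97.9 yf nose 3.2 tail 3.4 skew -0.0021
```

>>> jog_arm([
  {"travel":[0,0,-0.008],"angular":[0,0,0]},
  {"travel":[0,-0.0005,-0.016],"angular":[0,0,0]},
  {"travel":[0,-0.0005,-0.024],"angular":[0,0,0]},
  {"travel":[0,-0.0005,-0.032],"angular":[0,0,0]},
  {"travel":[0,-0.0005,-0.04],"angular":[0,0,0]},
  {"travel":[0,-0.0005,-0.048],"angular":[0,0,0]},
  {"travel":[0,-0.0005,-0.056],"angular":[0,0,0]},
  {"travel":[0,-0.0005,-0.064],"angular":[0,0,0]},
])

```text
time: 10.58
ee_pos: [0.5823, -0.0789, 0.0398]
eef_rot: [-1.471, 1.567, -3.009]
contact_force: [-3.6, -5.0, -0.2]
opening: 0.2
```

```bash
python3 -c "
from h import *
p,d,c=avg();edges(p,d,c)"
```

```text
t 10.78 tcp_f x -189.8 y 50.9 z 39.8 yaw 1.85 | Ff x -0.97 y 4.08 z -0.29 M [-0.24  0.64  0.45] op 0.198
avg Ff x -2.92 y 4.14 z -0.36
cols 272 325 x_f nose 29.5 tail -79.4 yf nose 3.0 tail 3.3 skew -0.0027
```

Good; step 3 window met. Two more similar feeds.

>>> jog_arm([
  {"travel":[0,0,-0.008],"angular":[0,0,0]},
  {"travel":[0,0,-0.016],"angular":[0,0,0]},
  {"travel":[0,0,-0.024],"angular":[0,0,0]},
  {"travel":[0,0,-0.032],"angular":[0,0,0]},
  {"travel":[0,0,-0.04],"angular":[0,0,0]},
  {"travel":[0,0,-0.048],"angular":[0,0,0]},
  {"travel":[0,0,-0.056],"angular":[0,0,0]},
  {"travel":[0,0,-0.064],"angular":[0,0,0]},
])

```text
time: 11.45
ee_pos: [0.5816, -0.0597, 0.0398]
eef_rot: [-1.457, 1.567, -2.996]
contact_force: [-5.0, -5.5, -1.3]
opening: 0.2
```

```bash
python3 -c "
from h import *
p,d,c=avg();edges(p,d,c)"
```

```text
t 11.65 tcp_f x -170.6 y 50.9 z 39.8 yaw 1.85 | Ff x -2.19 y 4.14 z -1.22 M [-0.37  0.68  0.52] op 0.197
avg Ff x -3.28 y 4.39 z -0.85
cols 263 315 x_f nose 48.0 tail -58.8 yf nose 3.0 tail 3.3 skew -0.0022
```

>>> jog_arm([
  {"travel":[0,0,-0.008],"angular":[0,0,0]},
  {"travel":[0,0,-0.016],"angular":[0,0,0]},
  {"travel":[0,0,-0.024],"angular":[0,0,0]},
  {"travel":[0,0,-0.032],"angular":[0,0,0]},
  {"travel":[0,0,-0.04],"angular":[0,0,0]},
  {"travel":[0,0,-0.048],"angular":[0,0,0]},
  {"travel":[0,0,-0.056],"angular":[0,0,0]},
  {"travel":[0,0,-0.064],"angular":[0,0,0]},
])

```text
time: 12.32
ee_pos: [0.581, -0.0406, 0.0398]
eef_rot: [-1.458, 1.567, -2.996]
contact_force: [-4.0, -5.8, -0.4]
opening: 0.2
```

```bash
python3 -c "
from h import *
p,d,c=avg();edges(p,d,c)"
```

```text
t 12.52 tcp_f x -151.4 y 51.0 z 39.8 yaw 1.85 | Ff x -1.38 y 4.51 z 0.32 M [-0.28  0.68  0.48] op 0.203
avg Ff x -3.50 y 4.46 z -0.40
cols 254 306 x_f nose 66.5 tail -40.3 yf nose 2.9 tail 3.2 skew -0.0022
```

>>> jog_arm([
  {"travel":[0,-0.0005,-0.007],"angular":[0,0,0]},
  {"travel":[0,-0.001,-0.014],"angular":[0,0,0]},
  {"travel":[0,-0.001,-0.021],"angular":[0,0,0]},
  {"travel":[0,-0.001,-0.028],"angular":[0,0,0]},
  {"travel":[0,-0.001,-0.035],"angular":[0,0,0]},
  {"travel":[0,-0.001,-0.042],"angular":[0,0,0]},
  {"travel":[0,-0.001,-0.049],"angular":[0,0,0]},
  {"travel":[0,-0.001,-0.056],"angular":[0,0,0]},
])

```text
time: 13.18
ee_pos: [0.5803, -0.0237, 0.0398]
eef_rot: [-1.501, 1.567, -3.039]
contact_force: [-4.2, -5.9, -1.4]
opening: 0.199
```

```bash
python3 -c "
from h import *
p,d,c=avg();edges(p,d,c)"
```

```text
t 13.38 tcp_f x -134.6 y 51.1 z 39.8 yaw 1.84 | Ff x -1.28 y 3.53 z -1.57 M [-0.21  0.6   0.47] op 0.199
avg Ff x -3.52 y 4.23 z -1.04
cols 245 298 x_f nose 85.0 tail -23.9 yf nose 4.3 tail 2.8 skew 0.0139
```

>>> jog_arm([
  {"travel":[0,0,-0.005],"angular":[0,0,0]},
  {"travel":[0,0,-0.01],"angular":[0,0,0]},
  {"travel":[0,0,-0.015],"angular":[0,0,0]},
  {"travel":[0,0,-0.02],"angular":[0,0,0]},
  {"travel":[0,0,-0.025],"angular":[0,0,0]},
  {"travel":[0,0,-0.03],"angular":[0,0,0]},
  {"travel":[0,0,-0.035],"angular":[0,0,0]},
  {"travel":[0,0,-0.04],"angular":[0,0,0]},
])

```text
time: 14.05
ee_pos: [0.5799, -0.0123, 0.0399]
eef_rot: [-1.284, 1.567, -2.823]
contact_force: [-4.9, -9.9, -0.2]
opening: 0.198
```

```bash
python3 -c "
from h import *
p,d,c=avg();edges(p,d,c)"
```

```text
t 14.25 tcp_f x -123.3 y 51.1 z 39.9 yaw 1.85 | Ff x -7.49 y 4.57 z 0.30 M [-1.03  0.67  0.51] op 0.200
avg Ff x -8.31 y 4.52 z -0.39
cols 240 293 x_f nose 95.3 tail -13.6 yf nose 2.8 tail 3.1 skew -0.0022
```

>>> jog_arm([
  {"travel":[0,0,-0.003],"angular":[0,0,0]},
  {"travel":[0,0,-0.006],"angular":[0,0,0]},
  {"travel":[0,0,-0.009],"angular":[0,0,0]},
  {"travel":[0,0,-0.012],"angular":[0,0,0]},
  {"travel":[0,0,-0.015],"angular":[0,0,0]},
  {"travel":[0,0,-0.018],"angular":[0,0,0]},
  {"travel":[0,0,-0.021],"angular":[0,0,0]},
  {"travel":[0,0,-0.023],"angular":[0,0,0]},
])

```text
time: 14.92
ee_pos: [0.5797, -0.0054, 0.0399]
eef_rot: [-1.304, 1.567, -2.842]
contact_force: [-4.9, -9.4, -1.0]
opening: 0.202
```

```bash
python3 -c "
from h import *
p,d,c=avg(3);edges(p,d,c)"
```

```text
t 15.07 tcp_f x -116.5 y 51.1 z 39.9 yaw 1.85 | Ff x -8.38 y 4.89 z 0.88 M [-1.21  0.76  0.56] op 0.198
avg Ff x -8.82 y 4.98 z -0.09
cols 237 289 x_f nose 101.5 tail -5.4 yf nose 2.8 tail 3.1 skew -0.0022
```

>>> jog_arm([
  {"travel":[0,-0.0005,-0.0015],"angular":[0,0,0]},
  {"travel":[0,-0.001,-0.003],"angular":[0,0,0]},
  {"travel":[0,-0.001,-0.0045],"angular":[0,0,0]},
  {"travel":[0,-0.001,-0.006],"angular":[0,0,0]},
  {"travel":[0,-0.001,-0.0075],"angular":[0,0,0]},
  {"travel":[0,-0.001,-0.009],"angular":[0,0,0]},
  {"travel":[0,-0.001,-0.01],"angular":[0,0,0]},
  {"travel":[0,-0.001,-0.01],"angular":[0,0,0]},
])

```text
time: 15.73
ee_pos: [0.5794, -0.0023, 0.0399]
eef_rot: [-1.326, 1.568, -2.865]
contact_force: [-3.5, -7.4, -0.1]
opening: 0.202
```

```bash
python3 -c "
from h import *
p,d,c=avg(3);edges(p,d,c)"
```

```text
t 15.88 tcp_f x -113.5 y 51.2 z 40.0 yaw 1.84 | Ff x -8.46 y 3.84 z -1.16 M [-1.2   0.57  0.42] op 0.198
avg Ff x -7.51 y 4.08 z -0.44
cols 235 288 x_f nose 105.6 tail -3.3 yf nose 2.8 tail 3.1 skew -0.0024
```

>>> jog_arm([
  {"travel":[0,0,-0.0015],"angular":[0,0,0]},
  {"travel":[0,0,-0.003],"angular":[0,0,0]},
  {"travel":[0,0,-0.0045],"angular":[0,0,0]},
  {"travel":[0,0,-0.006],"angular":[0,0,0]},
  {"travel":[0,0,-0.0075],"angular":[0,0,0]},
  {"travel":[0,0,-0.009],"angular":[0,0,0]},
  {"travel":[0,0,-0.01],"angular":[0,0,0]},
  {"travel":[0,0,-0.01],"angular":[0,0,0]},
])

```text
time: 16.55
ee_pos: [0.5793, 0.0007, 0.0399]
eef_rot: [-1.313, 1.568, -2.851]
contact_force: [-3.5, -7.2, -0.0]
opening: 0.202
```

```bash
python3 -c "
from h import *
p,d,c=avg(3);edges(p,d,c)"
```

```text
t 16.70 tcp_f x -110.5 y 51.2 z 39.9 yaw 1.84 | Ff x -8.13 y 3.63 z 0.28 M [-1.26  0.59  0.37] op 0.201
avg Ff x -7.75 y 3.58 z -0.19
cols 234 287 x_f nose 107.6 tail -1.3 yf nose 2.8 tail 3.0 skew -0.0022
```

>>> jog_arm([
  {"travel":[0,0,-0.0015],"angular":[0,0,0]},
  {"travel":[0,0,-0.003],"angular":[0,0,0]},
  {"travel":[0,0,-0.0045],"angular":[0,0,0]},
  {"travel":[0,0,-0.006],"angular":[0,0,0]},
  {"travel":[0,0,-0.0075],"angular":[0,0,0]},
  {"travel":[0,0,-0.009],"angular":[0,0,0]},
  {"travel":[0,0,-0.01],"angular":[0,0,0]},
  {"travel":[0,0,-0.01],"angular":[0,0,0]},
])

```text
time: 17.37
ee_pos: [0.5793, 0.0037, 0.04]
eef_rot: [-1.323, 1.568, -2.862]
contact_force: [-3.2, -7.8, 0.2]
opening: 0.198
```

```bash
python3 -c "
from h import *
p,d,c=avg(3);edges(p,d,c)"
```

```text
t 17.52 tcp_f x -107.5 y 51.3 z 39.9 yaw 1.84 | Ff x -7.92 y 3.81 z 0.13 M [-1.18  0.6   0.49] op 0.204
avg Ff x -7.89 y 4.13 z 0.05
cols 232 285 x_f nose 111.7 tail 2.8 yf nose 3.6 tail 2.8 skew 0.0071
```

>>> jog_arm([
  {"travel":[0,0,-0.0015],"angular":[0,0,0]},
  {"travel":[0,0,-0.003],"angular":[0,0,0]},
  {"travel":[0,0,-0.0045],"angular":[0,0,0]},
  {"travel":[0,0,-0.006],"angular":[0,0,0]},
  {"travel":[0,0,-0.0075],"angular":[0,0,0]},
  {"travel":[0,0,-0.009],"angular":[0,0,0]},
  {"travel":[0,0,-0.01],"angular":[0,0,0]},
  {"travel":[0,0,-0.01],"angular":[0,0,0]},
])

```text
time: 18.18
ee_pos: [0.5792, 0.0058, 0.04]
eef_rot: [-0.985, 1.567, -2.524]
contact_force: [-4.3, -15.9, 0.1]
opening: 0.201
```

```bash
python3 -c "
from h import *
p,d,c=avg(3);edges(p,d,c)"
```

```text
t 18.33 tcp_f x -105.4 y 51.2 z 40.0 yaw 1.85 | Ff x -15.28 y 5.23 z 0.00 M [-2.25  0.66  0.5 ] op 0.202
avg Ff x -14.95 y 4.19 z 0.37
cols 231 284 x_f nose 113.8 tail 4.9 yf nose 3.7 tail 2.8 skew 0.0083
```

>>> jog_arm([
  {"travel":[0,0,-0.0003],"angular":[0,0,0]},
  {"travel":[0,0,-0.0006],"angular":[0,0,0]},
  {"travel":[0,0,-0.0009],"angular":[0,0,0]},
  {"travel":[0,0,-0.0012],"angular":[0,0,0]},
  {"travel":[0,0,-0.0014],"angular":[0,0,0]},
  {"travel":[0,0,-0.0014],"angular":[0,0,0]},
  {"travel":[0,0,-0.0014],"angular":[0,0,0]},
  {"travel":[0,0,-0.0014],"angular":[0,0,0]},
])

```text
time: 19.0
ee_pos: [0.5792, 0.0059, 0.04]
eef_rot: [-0.892, 1.567, -2.431]
contact_force: [-3.9, -18.4, -0.1]
opening: 0.199
```

```bash
python3 -c "
from h import *
p,d,c=avg(4);edges(p,d,c)"
```

```text
t 19.20 tcp_f x -105.4 y 51.2 z 40.1 yaw 1.85 | Ff x -17.20 y 4.44 z -0.43 M [-2.67  0.62  0.55] op 0.200
avg Ff x -18.14 y 4.63 z 0.07
cols 231 284 x_f nose 113.8 tail 4.9 yf nose 3.6 tail 2.8 skew 0.0071
```

>>> jog_arm([
  {"travel":[0,0,0.003],"angular":[0,0,0]},
  {"travel":[0,-0.001,0.006],"angular":[0,0,0]},
  {"travel":[0,-0.003,0.009],"angular":[0,0,0]},
  {"travel":[0,-0.007,0.013],"angular":[0,0,0]},
  {"travel":[0,-0.012,0.02],"angular":[0,0,0]},
  {"travel":[0,-0.016,0.035],"angular":[0,0,0]},
  {"travel":[0,-0.016,0.065],"angular":[0,0,0]},
  {"travel":[0,-0.016,0.1],"angular":[0,0,0]},
])

```text
time: 19.87
ee_pos: [0.5754, -0.0229, 0.04]
eef_rot: [-1.606, 1.568, 3.139]
contact_force: [0.3, 0.3, -0.3]
opening: 0.204
```

```bash
python3 -c "
from h import *
p,d,c=avg(2);edges(p,d,c)
big=np.vstack([cv2.resize(p[180:245,215:335],(720,390),interpolation=cv2.INTER_CUBIC)])
cv2.imwrite('pics/t5.png',big[:,:,::-1])
p,d,c=snap('wrist','w5.png')
to(424,56.5,140,-1.1)"
```

```text
t 19.97 tcp_f x -135.1 y 55.9 z 40.0 yaw 1.75 | Ff x 0.39 y -0.66 z -1.45 M [-0.05 -0.02  0.03] op 0.200
avg Ff x -0.45 y -0.19 z -0.51
cols 231 283 x_f nose 113.8 tail 6.9 yf nose 4.2 tail 2.5 skew 0.0155
t 20.0167 pos [575.4 -23.4  40. ] F [ 0.19 -0.03 -0.3 ] M [-0.05  0.02  0.02] op 0.199 yaw 1.75
travel [-0.3321, -0.4972, -0.2816] angular [0.0316, 0.0, 0.0018]
```

View pics/t5.png

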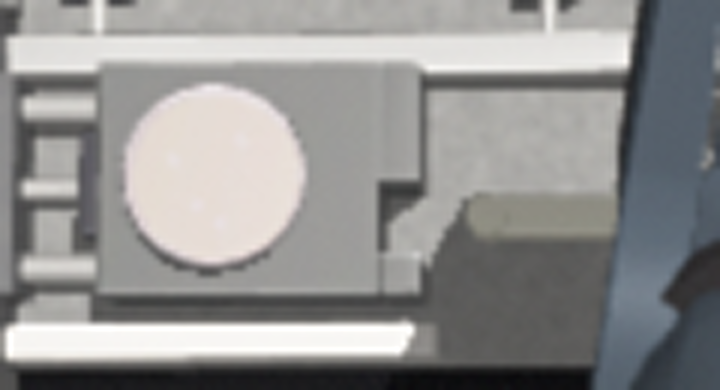

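View pics/w5.png

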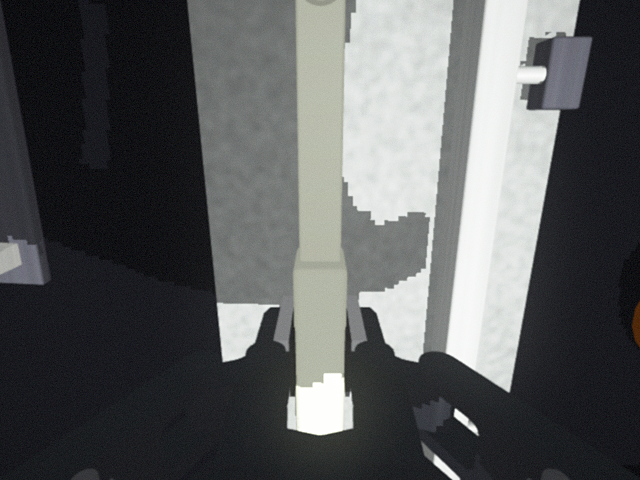

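>>> jog_arm([
  {"travel":[-0.05,-0.01,0.03],"angular":[0,0,0]},
  {"travel":[-0.13,-0.02,0.06],"angular":[0,0,0]},
  {"travel":[-0.22,-0.05,0.05],"angular":[0,0,0]},
  {"travel":[-0.3,-0.12,0],"angular":[0.01,0,0]},
  {"travel":[-0.33,-0.22,-0.08],"angular":[0.02,0,0]},
  {"travel":[-0.33,-0.32,-0.16],"angular":[0.03,0,0]},
  {"travel":[-0.33,-0.41,-0.23],"angular":[0.031,0,0]},
  {"travel":[-0.33,-0.48,-0.28],"angular":[0.031,0,0.001]},
])

```text
time: 20.68
ee_pos: [0.4267, 0.0582, 0.1395]
eef_rot: [-1.683, 1.569, 3.012]
contact_force: [0.4, 0.6, -0.4]
opening: 0.202
```

```bash
python3 -c "
from h import *
to(425,57.7,80,-1.0)"
```

```text
t 20.6833 pos [426.7  58.2 139.5] F [ 0.44  0.62 -0.44] M [-0.02 -0.06  0.  ] op 0.202 yaw -0.95
travel [0.1983, -0.0052, 0.0018] angular [0.0005, -0.0001, 0.0012]
```

>>> jog_arm([
  {"travel":[0.02,-0.002,0.001],"angular":[0,0,0]},
  {"travel":[0.06,-0.002,0.001],"angular":[0,0,0]},
  {"travel":[0.1,-0.002,0.001],"angular":[0,0,0]},
  {"travel":[0.14,-0.002,0.001],"angular":[0,0,0]},
  {"travel":[0.17,-0.002,0.001],"angular":[0,0,0]},
  {"travel":[0.19,-0.002,0.001],"angular":[0,0,0]},
  {"travel":[0.19,-0.002,0.001],"angular":[0,0,0]},
  {"travel":[0.19,-0.002,0.001],"angular":[0,0,0]},
])

```text
time: 21.35
ee_pos: [0.4283, 0.0567, 0.0823]
eef_rot: [-1.551, 1.569, -3.138]
contact_force: [-0.1, 0.1, -0.5]
opening: 0.2
```

```bash
python3 -c "
from h import *
p,d,c=snap('wrist','w6.png')
to(425,57.7,47,-1.0)
K=c
"
```

```text
t 21.4 pos [428.5  56.7  82.6] F [ 0.15  0.08 -0.82] M [-0.05 -0.03 -0.01] op 0.2 yaw -0.95
travel [0.1188, -0.0116, -0.0032] angular [0.0005, 0.0, 0.0008]
```

View pics/w6.png

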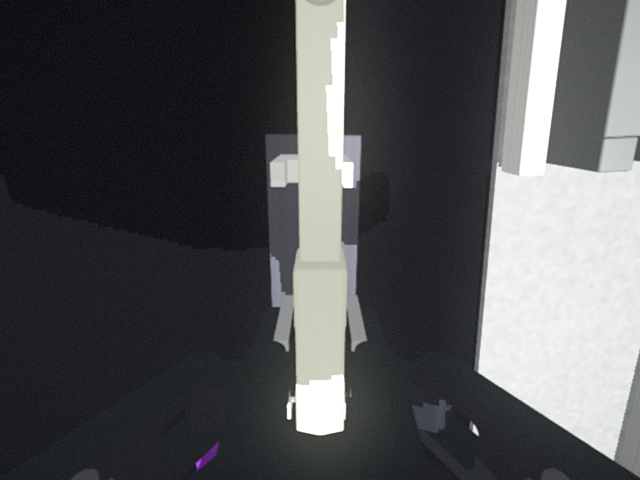

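>>> jog_arm([
  {"travel":[0,-0.006,-0.001],"angular":[0,0,0]},
  {"travel":[0.01,-0.012,-0.003],"angular":[0,0,0]},
  {"travel":[0.03,-0.012,-0.003],"angular":[0,0,0]},
  {"travel":[0.05,-0.012,-0.003],"angular":[0,0,0]},
  {"travel":[0.06,-0.012,-0.003],"angular":[0,0,0]},
  {"travel":[0.07,-0.012,-0.003],"angular":[0,0,0]},
  {"travel":[0.07,-0.012,-0.003],"angular":[0,0,0]},
  {"travel":[0.07,-0.012,-0.003],"angular":[0,0,0]},
])

```text
time: 22.07
ee_pos: [0.4245, 0.0577, 0.0612]
eef_rot: [-1.539, 1.569, -3.127]
contact_force: [-0.1, 0.5, -1.1]
opening: 0.198
```

```bash
python3 -c "
from h import *
to(425,57.7,47,-1.0)
"
```

```text
t 22.0667 pos [424.5  57.7  61.2] F [-0.15  0.52 -1.14] M [ 0.   -0.05  0.02] op 0.198 yaw -0.95
travel [0.0472, 0.0016, -0.0001] angular [0.0006, 0.0, 0.0013]
```

>>> jog_arm([
  {"travel":[0.008,0.001,0],"angular":[0,0,0]},
  {"travel":[0.016,0.001,0],"angular":[0,0,0]},
  {"travel":[0.024,0.001,0],"angular":[0,0,0]},
  {"travel":[0.032,0.001,0],"angular":[0,0,0]},
  {"travel":[0.038,0.001,0],"angular":[0,0,0]},
  {"travel":[0.043,0.001,0],"angular":[0,0,0]},
  {"travel":[0.046,0.001,0],"angular":[0,0,0]},
  {"travel":[0.046,0.001,0],"angular":[0,0,0]},
])

```text
time: 22.73
ee_pos: [0.4248, 0.0577, 0.0474]
eef_rot: [-1.542, 1.569, -3.129]
contact_force: [1.4, -0.8, -0.1]
opening: 0.201
```

```bash
python3 -c "
from h import *
to(425,57.7,47,-1.0)
"
```

```text
t 22.7333 pos [424.8  57.7  47.4] F [ 1.36 -0.82 -0.12] M [ 0.01 -0.01 -0.03] op 0.201 yaw -0.95
travel [0.0012, 0.0007, -0.0001] angular [0.0006, 0.0, 0.0012]
```

>>> jog_arm([
  {"travel":[0.002,0,0],"angular":[0,0,0]},
  {"travel":[0.002,0,0],"angular":[0,0,0]},
  {"travel":[0.002,0,0],"angular":[0,0,0]},
  {"travel":[0.002,0,0],"angular":[0,0,0]},
  {"travel":[0.002,0,0],"angular":[0,0,0]},
  {"travel":[0.002,0,0],"angular":[0,0,0]},
  {"travel":[0.002,0,0],"angular":[0,0,0]},
  {"travel":[0.002,0,0],"angular":[0,0,0]},
], grip=0.2)

```text
time: 23.4
ee_pos: [0.4249, 0.0577, 0.047]
eef_rot: [-1.536, 1.569, -3.124]
contact_force: [0.6, -0.2, 0.2]
opening: 0.6
```

>>> jog_arm([
  {"travel":[-0.01,0,0],"angular":[0,0,0]},
  {"travel":[-0.04,0,0],"angular":[0,0,0]},
  {"travel":[-0.08,0,0],"angular":[0,0,0]},
  {"travel":[-0.14,0,0],"angular":[0,0,0]},
  {"travel":[-0.2,0,0],"angular":[0,0,0]},
  {"travel":[-0.27,0,0],"angular":[0,0,0]},
  {"travel":[-0.34,0,0],"angular":[0,0,0]},
  {"travel":[-0.36,0,0],"angular":[0,0,0]},
])

```text
time: 24.07
ee_pos: [0.4261, 0.0577, 0.1582]
eef_rot: [1.628, 1.568, 0.041]
contact_force: [-0.3, 0.4, 0.9]
opening: 0.601
```

```bash
python3 -c "
from h import *
st(); p,d,c=snap('wrist','w7.png'); p,d,c=snap('top');edges(p,d,c)
"
```

```text
t 24.07 tcp_f x -48.5 y 202.5 z 158.2 yaw -0.95 | Ff x 0.42 y 0.24 z 0.92 M [ 0.    0.02 -0.03] op 0.601
cols 231 283 x_f nose 113.8 tail 6.9 yf nose 4.4 tail 2.5 skew 0.0175
```

View pics/w7.png

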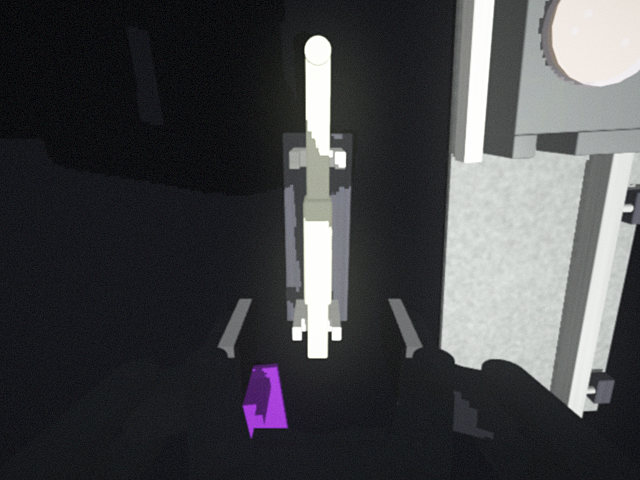

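```bash
python3 -c "
from h import *
robot.sign_off(); print(observe()['time'])"
```

```text
the job is handed in; nothing more can be done
the job is handed in; nothing more can be done
```

The job is handed in at about 24 s of robot time. The carrier is seated on the end pins and the stick is back in the aluminium rest; the sign-off gives no verdict.

- **Pressing and feeding:** The toe squared the carrier to the fence with its nose about 28 mm before the mouth. I then fed it in with about 3.5 to 5 N of side force on the stick.
- **Seating:** The push rose steeply with the nose at about 114 mm. I held it at about 18 N on the stick. I infer roughly 14 N or more on the backstop, since carrier friction takes the rest.
- **Last checks:** After I backed out, the picture showed the carrier's nose against the pins and the plate. The stick lies in both slots and released, in the same place in the wrist view as before.
- **Disagreement:** The last top-view edge fit gave 0.018 rad of skew (limit 0.03), against 0.002 to 0.014 during the feed. The fit is only as fine as a pixel, and the close crop looked square.

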